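Gather milling balls under the lid, then uncover the dish

ROBOT

A 7-joint arm with a two-finger parallel gripper is mounted at the origin on the work surface. World frame = base frame: x ahead of the robot, y to its left, z up, the work surface at z = 0. Lengths are in mm, angles in degrees, forces in N, time in s.
With the tool pointing down it reaches from about 425 to 925 mm from the base axis. Payload 6.8 kg.
Tool frame: the origin (TCP) lies on the centre line of the jaws, within the pads' length; the fingertips stand 22 mm ahead of it and the grasp point (between the pads) lies 3 mm ahead of it; z points along the fingers, y is the line along which they close (so a half turn about z gives the same grasp; the last joint's range is limited). The gripper opens to 88 mm and grips with 3 to 60 N. Pads are 20 mm wide; open, the fingers measure 115 mm over their backs; the gripper's body (75 mm by 178 mm) begins 61 mm behind the grasp point.
Start: joints at [-69.563, 27.33, 1.283, 89.118, -0.659, 63.558, -4.761], TCP at [302.564, 603.409, 244.664] pointing down, gripper open.
Joint ranges: [-169.35, 169.35], [-19.33, 120.38], [-80.79, 83.38], [13.8, 139.57], [-78.32, 258.32], [9.67, 109.79], [-169.56, 169.56]. Speed limits (degrees/s): [136.94, 136.94, 180, 180, 180, 180, 180].

INTERFACE

Orientations are given as [roll, pitch, yaw] about the fixed x, y, z axes, in that order (R = Rz(yaw) Ry(pitch) Rx(roll)).
In Python, from bench import robot gives the robot as it stands.
- The arm moves only by the tool carry_out, never from a script. Its argument "rows" is a list of rows, each a list of 4 numbers: the shift along the tool's x, y, z in cm, then the turn about the tool's z in rad. In form: [[dx, dy, dz, turn], ...]. A call has 1 to 12 rows; each row is the pose to reach, as a shift and turn from the pose commanded when the call began, along the tool's axes at that moment; what a row does not reach only later rows make up. A row lasts 1/8 s, in which the tool goes at most 62.5 mm and 10.7 degrees, less where a joint would pass 70% of its speed; a pose out of reach is approached as far as the arm can. A call with a gripper value outside its range is refused whole. "gripper" is the closure, from 0 (fully open) to 1 (shut), set as the call begins (left out, the last holds). The fingers move at their own pace and stop on an object; "grip_force" is the grip in N (left out, the last holds). Time passes only in rows, so rows that repeat a pose let the fingers close. It gives the time, the measured TCP pose, the force, the opening and the grip force at its end, in the units of the state.
- robot.observe(): the state, without advancing time (a new reading comes with each control period).
- robot.read_camera(name): name is "scene" or "side" or "wrist"; returns the picture (420x560x3 uint8, red, green, blue); there is no depth.
- robot.calibration(name): a dict with "fx", "fy", "cx", "cy" (pixels), "R" (3x3) and "t" (3): a world point X has camera coordinates R X + t. Camera axes: x right, y down, z forward; pixel columns grow to the right and rows downward; lengths in mm; the calibration is good to about 2 mm. The wrist camera is an equidistant fisheye: a pixel r from the principal point sees the ray r / f radians off the axis. A picture is of the moment at which its call begins: read the wrist's pose just before it. calibration takes no time and is no camera call; for the wrist camera it gives the pose at the moment of the call.
- robot.sign_off(): hands the job in; it is judged then, once.
Trained networks look in the newest picture that a camera, given by its name, has taken for a name from the list of things; names that differ only in an ending like _2 or _b are one class to them, and where a whole thing is asked for, a point or a joint stands for the part that bears it (a point fixed in the world has none). Each returns a list of dicts, best first, with "confidence" (0 to 1); they miss things now and then, are a little off and sometimes report something else, mostly with a low value. They report only what shows in the picture. A call takes as long as a camera call. They do not tell look-alikes from the thing itself.
- robot.regions_of(target, camera): "pixels" (420x560 bool, what is visible of it) and "pixel" ([row, column] in pixels, amid what is visible of it).
The state is a dict: "clock": time; "q": joint angles; "qd": joint speeds; "tau": joint torques, N m; "tcp_pos": TCP position; "tool_rot": TCP orientation; "ft_force": force on the tool from outside, world axes, zero at the start; "torque": the same for the moment, N m; "opening": opening from 0.0 (shut) to 1.0 (fully open); "finger_force": force on a finger pad.
Only numpy, scipy, OpenCV 4.12 (cv2) and the standard library are available. Lean on these libraries where they do the work, as an engineer would, in place of code of your own. Each camera call takes 0.05 s, during which the arm holds its last target. There are 200 camera calls.

TASK

With the loose clear lid kept on, tip the white dish so that all three steel milling balls roll into the gutter at its blue end, and stand the dish level in the middle of the round green mat. Only then take the lid off by its black handle and lay it flat, handle up, inside the orange tray, leaving the balls in the gutter. Do not drop the dish or the lid, and leave the other things on the bench alone.

Things in the scene. Friction and masses are not known exactly. Their poses are not given: they have to be found in the camera images.
- dish: Loose white dish, 120 (its x) x 64 (its y) x 40 mm tall, walls 5 mm, about 0.28 kg; its +x end wall is blue, outside and in. Origin: centre of its underside. It can be gripped across its 64 mm width on the outside of the long walls, lid and handle between the fingers. Inside, a ramp climbs at 6 degrees from the -x wall (4 mm above the underside) to a brink near the +x end.
- dish_seat (a point): Point of the dish, 35 mm above the centre of its underside, where the lid's origin lies when the lid is on.
- dish_gutter (a point): Point of the dish: middle of the gutter floor, 43 mm from the dish's centre towards its blue +x end, 4 mm above its underside. The gutter runs from x = 31 to 55 mm, behind the ramp's brink (13 mm high at x = 31 mm). Balls cross the brink when the +x end is lowered by clearly more than 6 degrees (20 to 25 is ample) and stay in the gutter once the dish is level again.
- lid: Loose clear lid, about 0.07 kg, kept on by its weight: plate 116 (its x) x 60 (its y) x 3 mm on the dish's rim, over a plug frame 107 x 51 x 5 mm in the dish's mouth with 1.5 mm to spare all round. Origin: centre of the frame's underside; plate top 8 mm above it. In the middle a black bar handle 30 (x) x 12 (y) x 24 mm tall, its top 32 mm above the origin. Starts on the dish, axes alike.
- lid_grip (a point): Point in the lid's black handle, 24 mm above the lid's origin (8 mm below the handle's top), good to pinch across the 12 mm width (along the lid's y).
- ball_a: One of three steel milling balls, 16 mm in diameter, inside the dish; origin at its centre. It starts at the dish's -x end; lying in the gutter its centre is 12 mm above the dish's underside and 39 to 47 mm from the dish's centre towards +x.
- ball_b: One of three steel milling balls, 16 mm in diameter, inside the dish; origin at its centre. It starts at the dish's -x end; lying in the gutter its centre is 12 mm above the dish's underside and 39 to 47 mm from the dish's centre towards +x.
- ball_c: One of three steel milling balls, 16 mm in diameter, inside the dish; origin at its centre. It starts at the dish's -x end; lying in the gutter its centre is 12 mm above the dish's underside and 39 to 47 mm from the dish's centre towards +x.
- mat: Round flat green mat, 170 mm across, 3 mm thick, fixed. Origin: centre of its underside.
- tray: Shallow orange open tray, fixed, 160 (its x) x 106 (its y) x 15 mm tall, walls and floor 5 mm, so the inside is 150 x 96 mm with its floor 5 mm above the bench. Origin: centre of its underside. The lid fits flat inside with its long side along the tray's long side, either way round.
- mill_jar: Bystander, not to be disturbed: steel ball-mill jar, 92 mm across, 100 mm tall. Origin: its underside's middle.
- amber_jar: Bystander, not to be disturbed: small amber glass jar, 40 mm across, 60 mm tall. Origin: its underside's middle.
- beaker: Bystander, not to be disturbed: glass beaker, 70 mm across, 90 mm tall. Origin: its underside's middle.
- wash_bottle: Bystander, not to be disturbed: white bottle with red cap, 68 mm across, 170 mm tall. Origin: its underside's middle.
- cork_ring: Bystander, not to be disturbed: cork ring, 110 mm across, 30 mm tall. Origin: its underside's middle.
- spatula: Bystander, not to be disturbed: spatula lying flat, 170 mm long. Origin: its underside's middle.
- stir_bar: Bystander, not to be disturbed: white stir bar 35 x 9 x 9 mm lying on the bench. Origin: its underside's middle.
Not all that is in view belongs to the job. Of the things that look like the lid, the smaller one is meant.

How it is judged (in metres and radians):
On the way, in this order (a step that is already met when the one before it is completed fails the run):
1. all three balls lie in the gutter while the lid is still on (x of ball_a in the frame of dish between 0.035 and 0.056 m and z of each of ball_a, ball_b, ball_c in the frame of dish below 0.018 m and y of ball_a in the frame of dish between -0.028 and 0.028 m and x of ball_b in the frame of dish between 0.035 and 0.056 m and y of ball_b in the frame of dish between -0.028 and 0.028 m and x of ball_c in the frame of dish between 0.035 and 0.056 m and y of ball_c in the frame of dish between -0.028 and 0.028 m and distance between lid and dish_seat below 0.005 m), for 0.1 s.
2. the dish stands level on the middle of the mat, lid still on, balls in the gutter (all of step 1 and horizontal distance between dish and mat below 0.03 m and z of dish in the frame of mat below 0.006 m and angle between dish's own z axis and vertical below 0.03 rad), for 0.2 s.
At the end, for the whole second after the job is handed in: Dish level (0.03 rad) on the mat, centres within 30 mm; all three balls in its gutter (over 35 mm towards +x, under 18 mm high); lid flat (0.04 rad), handle up, inside the tray (within 22 mm of its middle along each side, on its floor); dish and lid at rest (x of ball_a in the frame of dish between 0.035 and 0.056 m and z of each of ball_a, ball_b, ball_c in the frame of dish below 0.018 m and y of ball_a in the frame of dish between -0.028 and 0.028 m and x of ball_b in the frame of dish between 0.035 and 0.056 m and y of ball_b in the frame of dish between -0.028 and 0.028 m and x of ball_c in the frame of dish between 0.035 and 0.056 m and y of ball_c in the frame of dish between -0.028 and 0.028 m and horizontal distance between dish and mat below 0.03 m and z of dish in the frame of mat below 0.006 m and angle between dish's own z axis and vertical below 0.03 rad and x of lid in the frame of tray between -0.022 and 0.022 m and y of lid in the frame of tray between -0.022 and 0.022 m and z of lid in the frame of tray below 0.009 m and angle between lid's own z axis and vertical below 0.04 rad and linear speed of each of dish, lid below 0.02 m/s); the robot touches nothing.
It fails at once if the lid is off its seat by more than 12 mm while a ball is not in the gutter (distance between lid and dish_seat above 0.012 m and not (x of ball_a in the frame of dish between 0.035 and 0.056 m and z of each of ball_a, ball_b, ball_c in the frame of dish below 0.018 m and y of ball_a in the frame of dish between -0.028 and 0.028 m and x of ball_b in the frame of dish between 0.035 and 0.056 m and y of ball_b in the frame of dish between -0.028 and 0.028 m and x of ball_c in the frame of dish between 0.035 and 0.056 m and y of ball_c in the frame of dish between -0.028 and 0.028 m)).
It fails at once if the dish is dropped or thrown: it moves faster than 0.35 m/s untouched by the robot (linear speed of dish above 0.35 m/s and contact force between each of the fingers, the arm and dish below 0.1 N).
It fails at once if the lid is dropped or thrown: off the dish, it moves faster than 0.35 m/s untouched by the robot (distance between lid and dish_seat above 0.03 m and linear speed of lid above 0.35 m/s and contact force between each of the fingers, the arm and lid below 0.1 N).
It fails at once if a bystander is moved more than 30 mm (distance of any of mill_jar, amber_jar, beaker, wash_bottle, cork_ring, spatula, stir_bar from where it was at the start of the episode above 0.03 m).
It also fails if it takes over 67 s, if anything falls off the work surface, if the arm or the gripper's body presses on something with over 40 N, if the wrist force passes 120 N, or if a joint passes its speed limit or range.

## Working session

There is one attempt and no reset: what is moved stays moved. The work goes in short steps, Python scripts to look and compute and a tool call to move; the robot and the scene stay as the last step left them, time stands still between calls to the robot, and variables do not carry over. Pictures are saved under pics/ and viewed, at most 13 in all, crops included, and the job is handed in when it is done.

Besides the shell and the picture viewer there is one more tool, called after "Emit:" in YAML: its name, and indented under it one key for each argument. carry_out: Moves the arm, as the interface text tells. Its arguments: {"type":"object","properties":{"rows":{"type":"array","items":{"type":"array","items":{"type":"number"}}},"gripper":{"type":"number"},"grip_force":{"type":"number"}},"required":["rows"]}

```bash
mkdir -p pics; ls; python3 - <<'E'
from bench import robot
import cv2,numpy as np
s=robot.observe();print(s['clock'],s['tcp_pos'],s['tool_rot'],s['opening'])
for n in ['scene','side']:
    im=robot.read_camera(n);cv2.imwrite(f'pics/{n}0.png',im[:,:,::-1])
    c=robot.calibration(n);print(n,c['fx'],c['cx'],c['cy'],np.round(c['R'],3).tolist(),np.round(c['t'],1))
    for t in ['dish','lid','lid_grip','mat','tray']:
        for d in robot.regions_of(t,n): print(t,d['confidence'],d['pixel'],d['pixels'].sum())
E
```

```text
pics
0.0 [302.31115855 602.88878922 243.66433821] [-1.79894977e+02  8.32666051e-03  1.53372340e+02] 0.9956188195287051
scene 408.372257539702 284.93015883456826 208.37698930281348 [[0.609, 0.793, 0.016], [0.641, -0.48, -0.598], [-0.467, 0.375, -0.801]] [-312.5 -286.3 1242.2]
dish 0.92 [248.8, 291.9] 568
lid 0.82 [231.4, 292.8] 1149
lid 0.6 [226.4, 104.4] 2048
lid_grip 0.97 [222.2, 104.5] 1979
lid_grip 0.89 [232.4, 290.0] 1105
lid_grip 0.26 [294.6, 360.4] 2062
lid_grip 0.22 [249.7, 290.0] 588
mat 0.68 [169.6, 371.2] 2216
tray 0.62 [306.6, 195.8] 3683
tray 0.3 [247.7, 289.2] 581
side 432.1576006215069 278.90205300371287 213.05199570205883 [[0.875, -0.484, -0.009], [-0.375, -0.665, -0.646], [0.307, 0.568, -0.763]] [-439.9  241.1  904.9]
dish 0.85 [236.2, 300.3] 552
lid 0.75 [219.3, 299.5] 961
lid 0.62 [401.0, 263.3] 2186
lid_grip 0.98 [401.2, 263.1] 2140
lid_grip 0.65 [219.6, 302.4] 991
lid_grip 0.15 [254.2, 435.8] 1841
mat 0.89 [162.7, 228.6] 1980
tray 0.88 [316.8, 366.8] 3732
```

View pics/scene0.png

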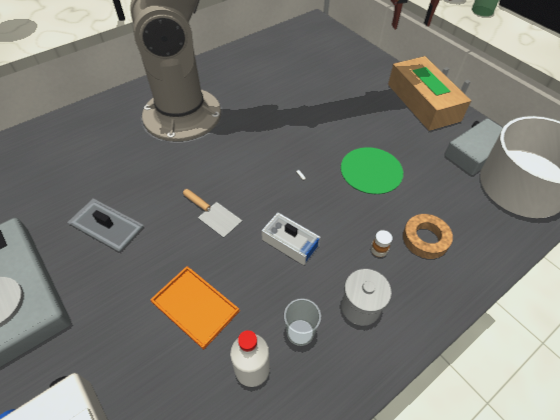

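View pics/side0.png

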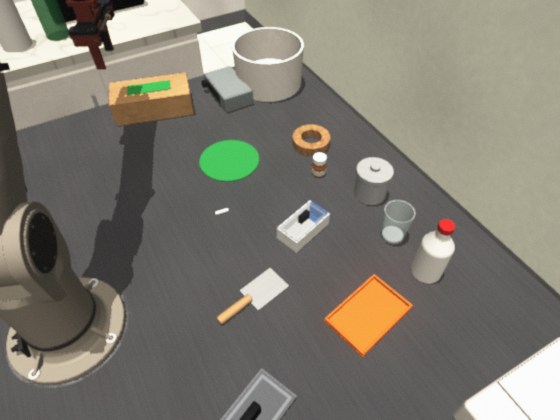

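The scene view shows the dish at row 238, col 291 with its blue end towards lower right (248, 310). The mat is at (170, 371), the orange tray at (306, 195) and the larger decoy lid at (224, 104). The side view agrees.

```bash
cat > h.py <<'E'
from bench import robot
import cv2,numpy as np
from scipy.optimize import minimize
def proj(c,X):
    P=np.asarray(X)@np.array(c['R']).T+c['t']
    return np.c_[c['fx']*P[:,0]/P[:,2]+c['cx'],c['fy']*P[:,1]/P[:,2]+c['cy']]
def fisheye(c,X):
    P=np.asarray(X)@np.array(c['R']).T+c['t'];r=np.hypot(P[:,0],P[:,1]);k=np.arctan2(r,P[:,2])/r
    return np.c_[c['fx']*P[:,0]*k+c['cx'],c['fy']*P[:,1]*k+c['cy']]
def ray(c,px,z,fish=False):
    u=np.array([(px[0]-c['cx'])/c['fx'],(px[1]-c['cy'])/c['fy']])
    if fish:
        r=np.hypot(*u);d=np.r_[u/r*np.sin(r),np.cos(r)]
    else: d=np.r_[u,1]
    R=np.array(c['R']);o=-R.T@c['t'];d=R.T@d
    return o+d*(z-o[2])/d[2]
def box(lx,ly,z0,z1):
    return np.array([[sx*lx/2,sy*ly/2,z] for sx in(-1,1) for sy in(-1,1) for z in(z0,z1)])
def place(B,x,y,a,z=0):
    a=np.radians(a);c,s=np.cos(a),np.sin(a)
    return B@np.array([[c,s,0],[-s,c,0],[0,0,1]])+[x,y,z]
def fit(boxes,views,p0,z=0):
    def cost(p):
        J=0
        for c,m,f in views:
            S=4;r=np.zeros((420*S,560*S),np.uint8)
            for B in boxes: cv2.fillConvexPoly(r,cv2.convexHull(np.round(f(c,place(B,*p,z))*S).astype(np.int32)),1)
            r=cv2.resize(r.astype(np.float32),(560,420),interpolation=cv2.INTER_AREA)
            J+=np.abs(r-m).sum()/m.sum()
        return J
    best=minimize(cost,p0,method='Nelder-Mead',options=dict(initial_simplex=np.array(p0)+np.array([[0,0,0],[12,0,0],[0,12,0],[0,0,12]]),xatol=.1,fatol=1e-4))
    return np.round(best.x,1),round(best.fun,3)
DISH=[box(120,64,0,40),box(116,60,40,43),box(30,12,43,67)]
TRAY=[box(160,106,0,15)]
E
python3 - <<'E'
from h import *
V={}
for n in ['scene','side']:
    robot.read_camera(n);V[n]=(robot.calibration(n),{t:robot.regions_of(t,n) for t in ['dish','lid','tray','mat','mill_jar','beaker','amber_jar','wash_bottle','cork_ring','stir_bar','spatula']})
for n,(c,D) in V.items():
    for t,d in D.items():
        if d:
            p=d[0]['pixel'];print(n,t,d[0]['confidence'],np.round(ray(c,(p[1],p[0]),{'dish':20,'lid':40,'tray':5,'mat':3}.get(t,20)),0)[:2])
    m=D['mat'][0]['pixels'];k=cv2.findContours(m.astype(np.uint8),0,1)[0];k=max(k,key=len)[:,0]
    W=np.array([ray(c,q,3)[:2] for q in k],np.float32);print('mat',cv2.minEnclosingCircle(W),(W.max(0)+W.min(0))/2,cv2.fitEllipse(W))
def views(f): return [(c,f(D).astype(np.float32),proj) for c,D in V.values()]
cen=lambda n,t,z:(lambda p:ray(V[n][0],(p[1],p[0]),z)[:2])(V[n][1][t][0]['pixel'])
x,y=cen('scene','lid',40)
for a in(0,45,90,135): print('dish',fit(DISH,views(lambda D:D['dish'][0]['pixels']|D['lid'][0]['pixels']),[x,y,a]))
x,y=cen('scene','tray',5)
for a in(0,45,90,135): print('tray',fit(TRAY,views(lambda D:D['tray'][0]['pixels']),[x,y,a]))
p=ray(V['scene'][0],(312,245),30);print('blue',p)
E
```

```text
scene dish 0.78 [574. -38.]
scene lid 0.66 [ 276. -353.]
scene tray 0.85 [ 568. -277.]
scene mat 0.62 [514. 292.]
scene mill_jar 0.86 [759.  12.]
scene beaker 0.83 [ 732. -121.]
scene wash_bottle 0.92 [ 731. -255.]
scene cork_ring 0.82 [756. 230.]
scene spatula 0.69 [ 403. -122.]
mat ((508.51690673828125, 300.6073913574219), 87.82893371582031) [506.50723 300.50705] ((507.7996826171875, 300.1375732421875), (167.4512481689453, 172.0768585205078), 169.91738891601562)
side dish 0.68 [534. -42.]
side lid 0.87 [ 280. -340.]
side tray 0.87 [ 559. -283.]
side mat 0.94 [502. 293.]
side mill_jar 0.93 [804.  22.]
side beaker 0.62 [ 776. -236.]
side amber_jar 0.73 [712. 146.]
side wash_bottle 0.7 [ 778. -243.]
side cork_ring 0.91 [732. 246.]
side spatula 0.92 [ 383. -124.]
mat ((507.0953063964844, 301.3119812011719), 85.24364471435547) [506.3919  301.20398] ((506.3760070800781, 300.6669616699219), (162.85987854003906, 167.1078338623047), 62.91672134399414)
dish (array([ 265.9, -343.7,   24.2]), np.float64(0.666))
dish (array([ 266.6, -344.8,   22. ]), np.float64(0.666))
dish (array([ 267. , -343.9,   22.9]), np.float64(0.664))
dish (array([ 266.2, -344.5,  203.6]), np.float64(0.663))
tray (array([ 563.7, -281.3,   13.3]), np.float64(0.055))
tray (array([ 563.7, -281.2,   13.4]), np.float64(0.055))
tray (array([ 563.7, -281.3,   13.3]), np.float64(0.055))
tray (array([ 563.8, -281.1,  193.4]), np.float64(0.056))
blue [608.63535979   4.33074029  30.        ]
```

```bash
python3 - <<'E'
from h import *
vs=[]
for n,q in [('scene',(240,291)),('side',(225,303))]:
    robot.read_camera(n);m=np.zeros((420,560),bool)
    for t in ['dish','lid']:
        for d in robot.regions_of(t,n):
            if np.hypot(*(np.array(d['pixel'])-q))<22 and d['pixels'].sum()<2200: m|=d['pixels']
    print(n,m.sum());vs.append((robot.calibration(n),m.astype(np.float32),proj))
for a in(0,45,90): print(fit(DISH,vs,[570,-25,a]))
for a in(30,60): print([fit(DISH,[v],[570,-25,a]) for v in vs])
s=robot.observe();print(s['clock'])
E
```

```text
scene 1679
side 1569
(array([559.4, -19.7,  17.6]), np.float64(0.083))
(array([559.8, -20.1,  17.9]), np.float64(0.082))
(array([559. , -20.1,  17.9]), np.float64(0.083))
[(array([560.7, -20. ,  18.1]), np.float64(0.042)), (array([558.8, -19.7,  17.5]), np.float64(0.034))]
[(array([560.6, -20. ,  17.3]), np.float64(0.042)), (array([558.9, -19.8,  17.6]), np.float64(0.033))]
2.1
```

```bash
cat >> h.py <<'E'
from scipy.spatial.transform import Rotation as Ro
def go(x,y,z,yaw):
    s=robot.observe();R=Ro.from_euler('xyz',s['tool_rot'],degrees=True).as_matrix()
    d=R.T@(np.array([x,y,z])-s['tcp_pos'])/10
    t=-((yaw-s['tool_rot'][2]+180)%360-180)
    print('clk',round(s['clock'],2),'pos',np.round(s['tcp_pos'],1),np.round(s['tool_rot'],2),'-> cm',np.round(d,2),'rad',round(np.radians(t),3))
E
python3 -c "
from h import *
go(519.5,-32.8,200,17.7)"
```

```text
clk 2.1 pos [302.6 603.4 244.7] [179.99  -0.   153.37] -> cm [-47.91 -47.15   4.46] rad 2.368
```

Emit:
carry_out:
  rows:
    - [-4, -4, 0.4, 0.18]
    - [-8, -8, 0.8, 0.36]
    - [-12, -12, 1.2, 0.54]
    - [-16, -16, 1.6, 0.72]
    - [-20, -20, 2, 0.9]
    - [-24, -24, 2.4, 1.08]
    - [-28, -28, 2.8, 1.26]
    - [-32, -32, 3.2, 1.44]
    - [-36, -36, 3.6, 1.62]
    - [-40, -40, 4, 1.8]
    - [-44, -44, 4.4, 1.98]
    - [-47.9, -47.2, 4.4, 2.16]
  gripper: 0

```text
clock: 3.6
tcp_pos: [519.4, -35.2, 200.8]
tool_rot: [-180.0, -0.0, 29.2]
ft_force: [0.7, 1.0, -0.3]
opening: 0.999
finger_force: 0.0
```

```bash
python3 -c "
from h import *
print(robot.observe()['q'])
go(519.5,-32.8,200,17.7)"
```

```text
[-34.42021032  18.33766122  38.51777435 114.69571341 -14.49615247
  51.65282846 -49.00558411]
clk 3.6 pos [519.4 -35.2 200.8] [-1.7999e+02 -3.0000e-02  2.9230e+01] -> cm [ 0.13 -0.21  0.08] rad 0.201
```

Emit:
carry_out:
  rows:
    - [0.1, -0.2, 0, 0.15]
    - [0.1, -0.2, 0.1, 0.2]
    - [0.1, -0.2, 0.1, 0.2]

```text
clock: 3.98
tcp_pos: [519.1, -31.0, 199.6]
tool_rot: [180.0, -0.0, 18.2]
ft_force: [0.6, 0.0, -0.7]
opening: 1.003
finger_force: 0.0
```

```bash
python3 - <<'E'
from h import *
c=robot.calibration('wrist');im=robot.read_camera('wrist');cv2.imwrite('pics/w1.png',im[:,:,::-1])
print(c['fx'],-np.array(c['R']).T@c['t'])
m=np.zeros((420,560),bool);q=fisheye(c,[[559,-20,40]])[0];print('exp',q)
for t in ['dish','lid']:
    for d in robot.regions_of(t,'wrist'):
        print(t,d['confidence'],d['pixel'],d['pixels'].sum())
        if np.hypot(d['pixel'][1]-q[0],d['pixel'][0]-q[1])<60: m|=d['pixels']
if m.any():
    print(fit(DISH,[(c,m.astype(np.float32),fisheye)],[559,-20,18]))
go(519.5,-32.8,200,17.7)
E
```

```text
325.19226210127806 [581.44604192 -10.59183169 337.97318873]
exp [278.45764191 151.71299733]
dish 0.82 [89.0, 265.3] 185
lid 0.91 [147.2, 276.8] 8269
lid 0.58 [137.7, 314.4] 268
(array([560. , -20.6,  17.8]), np.float64(0.045))
clk 4.12 pos [519.1 -30.8 199.8] [-1.7999e+02 -1.0000e-02  1.8230e+01] -> cm [-0.02  0.21 -0.02] rad 0.009
```

View pics/w1.png

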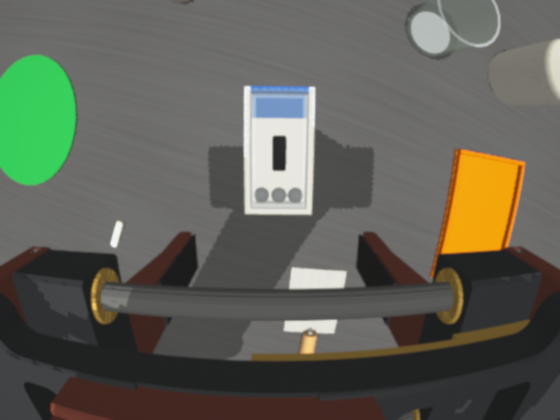

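The wrist view shows the dish at about row 150, col 279, with the balls at row 195 at its far-from-blue end. The fit agrees with the bench cameras, so I'm descending near the -x end.

Emit:
carry_out:
  rows:
    - [0, 0.2, 4, 0]
    - [0, 0.2, 8, 0]
    - [0, 0.2, 12, 0]
    - [0, 0.2, 14.5, 0]
    - [0, 0.2, 15.8, 0]
    - [0, 0.2, 15.8, 0]

```text
clock: 4.88
tcp_pos: [519.5, -32.9, 41.4]
tool_rot: [-180.0, 0.0, 18.2]
ft_force: [0.3, -0.2, 0.1]
opening: 1.001
finger_force: 0.0
```

Emit:
carry_out:
  rows:
    - [0, 0, 0, 0]
    - [0, 0, 0, 0]
    - [0, 0, 0, 0]
    - [0, 0, 0, 0]
    - [0, 0, 0, 0]
    - [0, 0, 0, 0]
    - [0, 0, 0, 0]
    - [0, 0, 0, 0]
  gripper: 1
  grip_force: 6

```text
clock: 5.88
tcp_pos: [520.0, -32.6, 42.3]
tool_rot: [-180.0, -0.1, 18.2]
ft_force: [-1.3, 1.1, 6.2]
opening: 0.727
finger_force: 6.0
```

Emit:
carry_out:
  rows:
    - [0.05, 0, -0.2, 0]
    - [0.1, 0, -0.4, 0]
    - [0.15, 0, -0.6, 0]
    - [0.2, 0, -0.8, 0]
    - [0.3, 0, -1.0, 0]
    - [0.4, 0, -1.2, 0]
    - [0.4, 0, -1.2, 0]

```text
clock: 6.75
tcp_pos: [523.4, -31.7, 53.7]
tool_rot: [-180.0, 0.0, 18.1]
ft_force: [-0.3, 0.1, -2.5]
opening: 0.73
finger_force: 6.0
```

```bash
python3 - <<'E'
from h import *
a=robot.read_camera('scene');b=robot.read_camera('side')
im=np.hstack([cv2.resize(a[190:290,235:345],None,fx=3.6,fy=5*.9),cv2.resize(b[180:280,250:360],None,fx=3.6,fy=4.5)])
cv2.imwrite('pics/t1.png',im[:,:,::-1]);print(im.shape)
E
```

```text
(450, 792, 3)
```

View pics/t1.png

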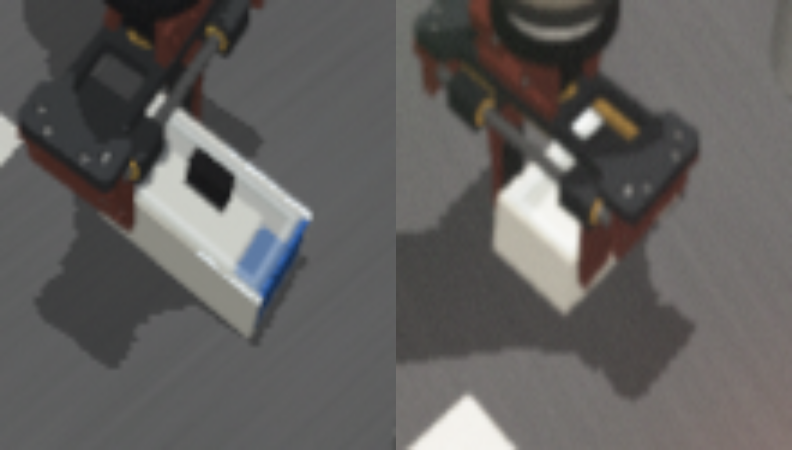

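The crop shows the blue end still down on the bench and the handle in place. The wrist carries about half the weight, so the dish is pivoting in the pads and I can go on.

Emit:
carry_out:
  rows:
    - [0.1, 0, -0.25, 0]
    - [0.25, 0, -0.5, 0]
    - [0.4, 0, -0.75, 0]
    - [0.55, 0, -1.0, 0]
    - [0.7, 0, -1.25, 0]
    - [0.85, 0, -1.5, 0]
    - [1.0, 0, -1.75, 0]
    - [1.2, 0, -2.0, 0]
    - [1.4, 0, -2.3, 0]
    - [1.6, 0, -2.6, 0]
    - [1.8, 0, -2.8, 0]
    - [1.8, 0, -2.8, 0]

```text
clock: 8.35
tcp_pos: [540.8, -26.0, 81.9]
tool_rot: [-180.0, -0.0, 18.2]
ft_force: [-1.7, -1.0, -0.9]
opening: 0.73
finger_force: 6.0
```

Emit:
carry_out:
  rows:
    - [0, 0, 0, 0]
    - [0, 0, 0, 0]
    - [0, 0, 0, 0]
    - [0, 0, 0, 0]
    - [0, 0, 0, 0]
    - [0, 0, 0, 0]

```text
clock: 9.1
tcp_pos: [540.6, -26.1, 81.6]
tool_rot: [180.0, -0.0, 18.1]
ft_force: [-1.0, -0.6, -0.6]
opening: 0.729
finger_force: 6.0
```

```bash
python3 - <<'E'
from h import *
a=robot.read_camera('scene');b=robot.read_camera('wrist')
im=np.hstack([cv2.resize(a[190:290,235:345],None,fx=3.6,fy=4.5),cv2.resize(b[60:360,160:400],None,fx=1.6,fy=1.5)])
cv2.imwrite('pics/t2.png',im[:,:,::-1]);print(im.shape)
E
```

```text
(450, 780, 3)
```

View pics/t2.png

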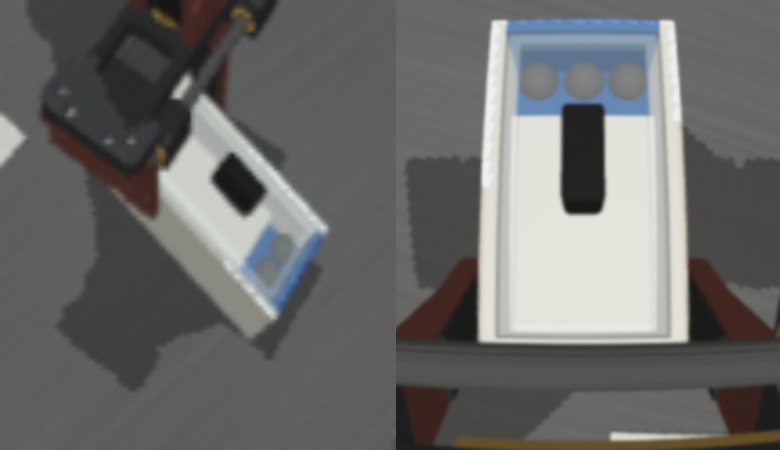

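All three balls are in the blue gutter (wrist crop, row 80) and the lid is seated. I'll lower back along the arc.

Emit:
carry_out:
  rows:
    - [-0.2, 0, 0.3, 0]
    - [-0.45, 0, 0.6, 0]
    - [-0.65, 0, 0.9, 0]
    - [-0.85, 0, 1.2, 0]
    - [-1.05, 0, 1.5, 0]
    - [-1.25, 0, 1.8, 0]
    - [-1.4, 0, 2.1, 0]
    - [-1.6, 0, 2.4, 0]
    - [-1.75, 0, 2.7, 0]
    - [-1.9, 0, 3.0, 0]
    - [-2.0, 0, 3.3, 0]
    - [-2.1, 0, 3.6, 0]

```text
clock: 10.7
tcp_pos: [520.4, -32.7, 45.4]
tool_rot: [-180.0, 0.0, 18.1]
ft_force: [0.2, -0.2, -2.3]
opening: 0.726
finger_force: 6.0
```

Emit:
carry_out:
  rows:
    - [0, 0, 0.1, 0]
    - [-0.05, 0, 0.2, 0]
    - [-0.1, 0, 0.3, 0]
    - [-0.1, 0, 0.4, 0]
    - [-0.1, 0, 0.4, 0]
    - [-0.1, 0, 0.4, 0]

```text
clock: 11.45
tcp_pos: [520.5, -32.6, 42.5]
tool_rot: [-180.0, -0.1, 18.2]
ft_force: [0.9, 2.2, 7.5]
opening: 0.723
finger_force: 6.0
```

Emit:
carry_out:
  rows:
    - [0, 0, 0, 0]
    - [0, 0, 0, 0]
    - [0, 0, 0, 0]
    - [0, 0, 0, 0]
    - [0, 0, 0, 0]
    - [0, 0, -2, 0]
    - [0, 0, -5, 0]
    - [0, 0, -9, 0]
    - [0, 0, -12, 0]
    - [0, 0, -12, 0]
    - [0, 0, -12, 0]
  gripper: 0

```text
clock: 12.82
tcp_pos: [519.1, -32.6, 160.9]
tool_rot: [-180.0, 0.0, 18.2]
ft_force: [-0.4, -0.4, -0.6]
opening: 0.999
finger_force: 0.0
```

```bash
python3 - <<'E'
from h import *
c=robot.calibration('wrist');im=robot.read_camera('wrist');cv2.imwrite('pics/w2.png',im[0:300,130:430,::-1])
m=np.zeros((420,560),bool)
for t in ['dish','lid']:
    for d in robot.regions_of(t,'wrist'):
        print(t,d['confidence'],d['pixel'],d['pixels'].sum())
        if abs(d['pixel'][1]-278)<60: m|=d['pixels']
r,_=fit(DISH,[(c,m.astype(np.float32),fisheye)],[559,-20,18]);print(r,_)
go(r[0],r[1],35,r[2])
E
```

```text
dish 0.9 [105.8, 237.7] 665
lid 0.85 [153.6, 275.6] 10848
[559.9 -20.   18. ] 0.02
clk 12.97 pos [518.9 -32.9 160.5] [-1.7998e+02  1.2000e-01  1.8150e+01] -> cm [ 4.33  0.06 12.54] rad 0.003
```

View pics/w2.png

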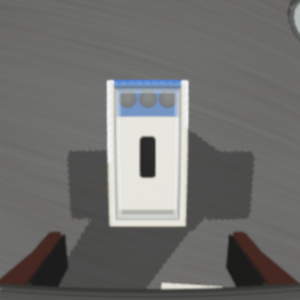

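Dish level, balls in the gutter (row 98), lid on. Regripping at the centre.

Emit:
carry_out:
  rows:
    - [2, 0, 0, 0]
    - [4.6, 0, 1, 0]
    - [4.6, 0, 4, 0]
    - [4.6, 0, 8, 0]
    - [4.6, 0, 11, 0]
    - [4.6, 0, 12.5, 0]
    - [4.6, 0, 13, 0]
    - [4.6, 0, 13, 0]

```text
clock: 13.98
tcp_pos: [563.7, -18.7, 32.0]
tool_rot: [180.0, -0.0, 18.1]
ft_force: [0.2, 0.3, 0.8]
opening: 0.998
finger_force: 0.0
```

Emit:
carry_out:
  rows:
    - [0, 0, 0, 0]
    - [0, 0, 0, 0]
    - [0, 0, 0, 0]
    - [0, 0, 0, 0]
    - [0, 0, 0, 0]
    - [0, 0, 0, 0]
    - [0, 0, 0, 0]
    - [0, 0, 0, 0]
  gripper: 1
  grip_force: 30

```text
clock: 14.98
tcp_pos: [563.7, -18.5, 32.2]
tool_rot: [-180.0, -0.0, 18.2]
ft_force: [-1.8, 1.3, 7.0]
opening: 0.728
finger_force: 30.0
```

Emit:
carry_out:
  rows:
    - [0, 0, -0.3, 0]
    - [0, 0, -0.8, 0]
    - [0, 0, -1.5, 0]
    - [0, 0, -2.3, 0]
    - [0, 0, -3.2, 0]
    - [0, 0, -4, 0]
    - [0, 0, -4.5, 0]
    - [0, 0, -4.5, 0]

```text
clock: 15.98
tcp_pos: [563.6, -18.5, 77.1]
tool_rot: [180.0, -0.0, 18.2]
ft_force: [-0.2, -0.4, -4.2]
opening: 0.729
finger_force: 30.0
```

```bash
python3 - <<'E'
from h import *
c=robot.calibration('wrist');im=robot.read_camera('wrist');cv2.imwrite('pics/w3.png',im[60:360,130:430,::-1])
# tcp is ~4.5mm towards dish +x of the dish centre
a=np.radians(18)
go(507+4.5*np.cos(a),300.6+4.5*np.sin(a),33.5,18)
E
```

```text
clk 16.02 pos [563.4 -18.4  76.7] [-1.800e+02 -1.000e-02  1.816e+01] -> cm [  5.03 -32.07   4.33] rad 0.003
```

View pics/w3.png

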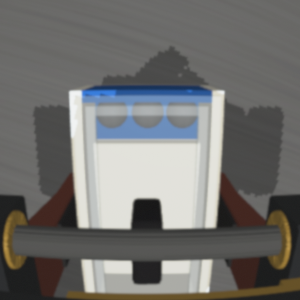

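Level in the grip, balls still in the gutter. Carrying to the mat.

Emit:
carry_out:
  rows:
    - [0.1, -0.8, 0, 0]
    - [0.4, -2.5, 0, 0]
    - [0.8, -5, 0, 0]
    - [1.3, -8.5, 0, 0]
    - [1.9, -12, 0, 0]
    - [2.5, -16, 0, 0]
    - [3.1, -20, 0, 0]
    - [3.7, -23.5, 0, 0]
    - [4.2, -27, 0, 0]
    - [4.6, -29.5, 0, 0]
    - [4.9, -31.3, 0, 0]
    - [5, -32.1, 0, 0]

```text
clock: 17.52
tcp_pos: [510.1, 303.6, 76.4]
tool_rot: [-180.0, 0.0, 18.3]
ft_force: [0.1, -1.0, -4.4]
opening: 0.723
finger_force: 30.0
```

Emit:
carry_out:
  rows:
    - [0, 0, 0, 0]
    - [0, 0, 0.6, 0]
    - [0, 0, 1.3, 0]
    - [0, 0, 2, 0]
    - [0, 0, 2.7, 0]
    - [0, 0, 3.3, 0]
    - [0, 0, 3.7, 0]
    - [0, 0, 4, 0]
    - [0, 0, 4.1, 0]
    - [0, 0, 4.2, 0]
    - [0, 0, 4.2, 0]

```text
clock: 18.9
tcp_pos: [511.0, 302.1, 35.2]
tool_rot: [-180.0, -0.0, 18.1]
ft_force: [-3.6, -1.2, 4.5]
opening: 0.728
finger_force: 30.0
```

```bash
python3 - <<'E'
from h import *
go(511.3,302,35,18);print(robot.observe()['ft_force'])
E
```

```text
clk 18.9 pos [511.  302.1  35.2] [-1.7997e+02 -1.0000e-02  1.8150e+01] -> cm [0.03 0.02 0.02] rad 0.003
[-3.55895299 -1.18530638  4.54252632]
```

Emit:
carry_out:
  rows:
    - [0, 0, 0, 0]
    - [0, 0, 0, 0]
    - [0, 0, 0, 0]
    - [0, 0, 0, 0]
    - [0, 0, 0, 0]
    - [0, 0, 0, 0]
    - [-1, 0, -2, 0]
    - [-2.5, 0, -5, 0]
    - [-4, 0, -9, 0]
    - [-4.5, 0, -12, 0]
    - [-4.5, 0, -12, 0]
    - [-4.5, 0, -12, 0]
  gripper: 0

```text
clock: 20.4
tcp_pos: [467.8, 288.1, 154.0]
tool_rot: [-180.0, 0.0, 18.2]
ft_force: [0.5, -0.3, -0.4]
opening: 1.002
finger_force: 0.0
```

```bash
python3 - <<'E'
from h import *
c=robot.calibration('wrist');im=robot.read_camera('wrist');cv2.imwrite('pics/w4.png',im[0:300,130:430,::-1])
m=np.zeros((420,560),bool)
for t in ['dish','lid']:
    for d in robot.regions_of(t,'wrist'):
        print(t,d['confidence'],d['pixel'],d['pixels'].sum())
        if abs(d['pixel'][1]-278)<60: m|=d['pixels']
r,e=fit(DISH,[(c,m.astype(np.float32),fisheye)],[507,300,18],3);print(r,e)
# handle: dark pixels in the mask's middle, at its top height 70
h=(im.max(2)<60)&cv2.erode(cv2.morphologyEx(m.astype(np.uint8),cv2.MORPH_CLOSE,np.ones((25,25))),np.ones((9,9))).astype(bool)
B=[box(30,12,43,67)]
print(h.sum(),fit(B,[(c,h.astype(np.float32),fisheye)],list(r),3))
go(r[0],r[1],62,r[2])
E
```

```text
dish 0.62 [119.4, 315.7] 336
lid 0.65 [156.7, 276.4] 11667
[507.  299.9  18.6] 0.046
559 (array([506.8, 300.2,  18.5]), np.float64(0.413))
clk 20.55 pos [467.7 287.7 153.5] [1.7994e+02 1.0000e-01 1.8150e+01] -> cm [4.13 0.05 9.15] rad -0.008
```

View pics/w4.png

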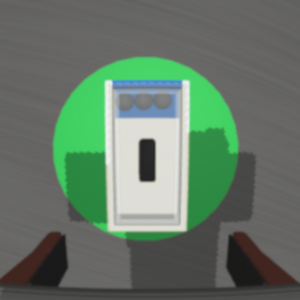

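All good: the dish is centred on the mat and the balls are in the gutter (row 100). Now pinching the handle.

Emit:
carry_out:
  rows:
    - [2, 0, 0, 0]
    - [4.1, 0, 1, 0]
    - [4.1, 0.1, 4, 0]
    - [4.1, 0.1, 6.5, 0]
    - [4.1, 0.1, 7.5, 0]
    - [4.1, 0.1, 8, 0]
    - [4.1, 0.1, 8, 0]

```text
clock: 21.42
tcp_pos: [507.7, 299.9, 74.9]
tool_rot: [-180.0, -0.0, 18.1]
ft_force: [-0.5, 0.3, -0.1]
opening: 1.001
finger_force: 0.0
```

Emit:
carry_out:
  rows:
    - [0, 0, 0, 0]
    - [0, 0, 0, 0]
    - [0, 0, 0, 0]
    - [0, 0, 0, 0]
    - [0, 0, 0, 0]
    - [0, 0, 0, 0]
    - [0, 0, 0, 0]
    - [0, 0, 0, 0]
    - [0, 0, 0, 0]
    - [0, 0, 0, 0]
  gripper: 1
  grip_force: 15

```text
clock: 22.68
tcp_pos: [507.4, 299.9, 74.7]
tool_rot: [-180.0, -0.0, 18.2]
ft_force: [-0.1, 0.3, -0.4]
opening: 0.139
finger_force: 15.0
```

Emit:
carry_out:
  rows:
    - [0, 0, -0.2, 0]
    - [0, 0, -0.5, 0]
    - [0, 0, -0.9, 0]
    - [0, 0, -1.5, 0]
    - [0, 0, -2.5, 0]
    - [0, 0, -4, 0]
    - [0, 0, -6, 0]
    - [0, 0, -7.5, 0]
    - [0, 0, -8, 0]
    - [0, 0, -8, 0]

```text
clock: 23.92
tcp_pos: [507.4, 300.0, 155.0]
tool_rot: [-180.0, -0.0, 18.2]
ft_force: [0.2, 0.2, -0.8]
opening: 0.136
finger_force: 15.0
```

```bash
python3 - <<'E'
from h import *
a=robot.read_camera('scene');b=robot.read_camera('wrist')
im=np.hstack([cv2.resize(a[90:230,300:450],None,fx=2.6,fy=3),b])
cv2.imwrite('pics/l1.png',cv2.resize(im,(790,350))[:,:,::-1])
go(563.7,-281.2,120,13.3)
E
```

```text
clk 24.02 pos [507.  299.8 154.2] [1.7999e+02 5.0000e-02 1.8160e+01] -> cm [-12.72  56.97   3.44] rad 0.085
```

View pics/l1.png

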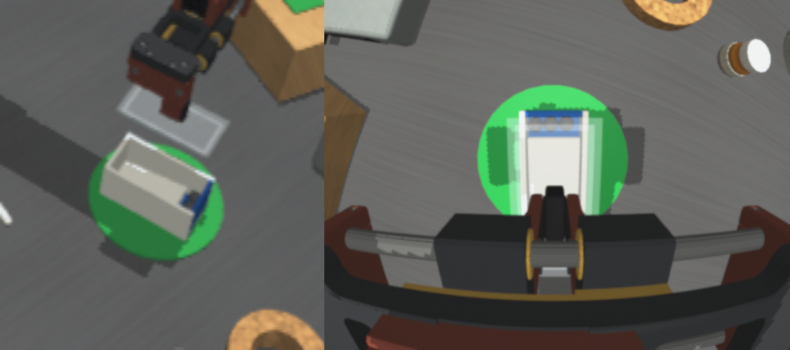

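The lid is lifted level, and the dish is left undisturbed on the mat. Moving to the tray.

Emit:
carry_out:
  rows:
    - [-0.2, 1, 0, 0.01]
    - [-0.7, 3, 0, 0.01]
    - [-1.5, 6.5, 0, 0.02]
    - [-2.4, 10.5, 0, 0.03]
    - [-3.4, 15, 0, 0.03]
    - [-4.5, 20, 0, 0.04]
    - [-5.6, 25, 0, 0.05]
    - [-6.7, 30, 0, 0.05]
    - [-7.8, 35, 0, 0.06]
    - [-8.9, 40, 0, 0.07]
    - [-10, 45, 0, 0.08]
    - [-11, 49, 0, 0.085]

```text
clock: 25.52
tcp_pos: [554.0, -204.0, 154.7]
tool_rot: [180.0, 0.0, 13.1]
ft_force: [0.3, 0.2, -1.9]
opening: 0.136
finger_force: 15.0
```

Emit:
carry_out:
  rows:
    - [-0.7, 3, 0, 0]
    - [-1.2, 5.4, 0, 0]
    - [-1.6, 7, 0.5, 0]
    - [-1.7, 7.8, 1.5, 0]
    - [-1.7, 8, 2.5, 0]
    - [-1.7, 8, 3.5, 0]
    - [-1.7, 8, 3.5, 0]

```text
clock: 26.4
tcp_pos: [557.0, -280.5, 118.4]
tool_rot: [-179.9, 0.1, 13.4]
ft_force: [-0.8, 0.8, -0.6]
opening: 0.132
finger_force: 15.0
```

```bash
python3 - <<'E'
from h import *
a=robot.read_camera('scene');b=robot.read_camera('side')
im=np.hstack([cv2.resize(a[210:360,130:260],None,fx=3,fy=3),cv2.resize(b[230:380,300:430],None,fx=3,fy=3)])
cv2.imwrite('pics/l2.png',im[:,:,::-1])
go(563.7,-281.2,42,13.3)
E
```

```text
clk 26.5 pos [ 557.5 -281.2  119.5] [-1.7998e+02  1.0000e-02  1.3330e+01] -> cm [0.6  0.14 7.75] rad 0.0
```

View pics/l2.png

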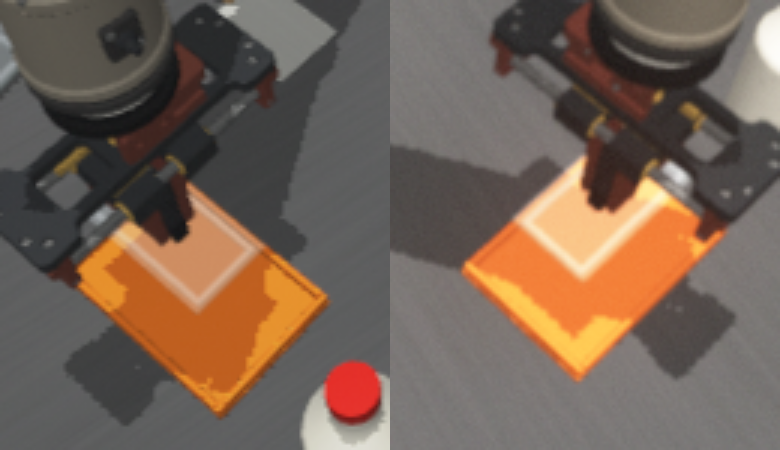

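The lid is level and aligned over the tray. Lowering by 7.75 cm puts it on the floor.

Emit:
carry_out:
  rows:
    - [0.3, 0.1, 1.2, 0]
    - [0.6, 0.1, 2.8, 0]
    - [0.6, 0.1, 4.3, 0]
    - [0.6, 0.1, 5.5, 0]
    - [0.6, 0.1, 6.3, 0]
    - [0.6, 0.1, 6.9, 0]
    - [0.6, 0.1, 7.3, 0]
    - [0.6, 0.1, 7.6, 0]
    - [0.6, 0.1, 7.75, 0]
    - [0.6, 0.1, 7.8, 0]
    - [0.6, 0.1, 7.8, 0]

```text
clock: 27.88
tcp_pos: [563.5, -281.4, 41.8]
tool_rot: [180.0, -0.0, 13.3]
ft_force: [0.3, -0.4, -0.0]
opening: 0.134
finger_force: 15.0
```

Emit:
carry_out:
  rows:
    - [0, 0, 0, 0]
    - [0, 0, 0, 0]
    - [0, 0, 0, 0]
    - [0, 0, 0, 0]
    - [0, 0, -0.5, 0]
    - [0, 0, -2, 0]
    - [0, 0, -5, 0]
    - [0, 0, -9, 0]
    - [-2, 0, -13, 0]
    - [-6, 0, -17, 0]
    - [-8, 0, -18, 0]
    - [-8, 0, -18, 0]
  gripper: 0.5

```text
clock: 29.38
tcp_pos: [484.8, -300.2, 222.5]
tool_rot: [-180.0, -0.1, 13.2]
ft_force: [-0.8, 0.9, -0.3]
opening: 0.501
finger_force: 0.0
```

```bash
python3 - <<'E'
from h import *
a=robot.read_camera('scene');b=robot.read_camera('wrist');c=robot.calibration('wrist')
im=np.hstack([cv2.resize(a[110:360,130:430],None,fx=1.4,fy=1.4),cv2.resize(b[:,100:480],None,fx=.9,fy=350/420)])
cv2.imwrite('pics/end.png',im[:,:,::-1])
for d in robot.regions_of('lid','wrist'):
    if d['pixels'].sum()<2000: continue
    print(d['confidence'],d['pixel'],fit([box(116,60,5,8),box(30,12,8,32)],[(c,d['pixels'].astype(np.float32),fisheye)],[563,-281,13],5))
print(robot.observe()['clock'])
E
```

```text
0.81 [334.3, 268.4] (array([ 801.7, -417. ,  -48.3]), np.float64(1.0))
0.71 [114.5, 277.9] (array([ 563.4, -281.6,   13.6]), np.float64(0.018))
29.525
```

View pics/end.png

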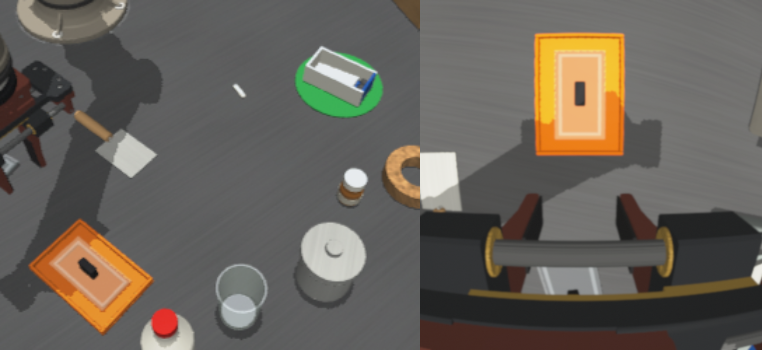

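The lid lies centred in the tray with its handle up, and the dish stands on the mat with everything else undisturbed. Handing in.

```bash
python3 -c "
from bench import robot
print(robot.sign_off())"
```

```text
the job is handed in; nothing more can be done
None
```

Handed in at about 29.5 s: by the last camera views the balls were in the gutter, the dish level on the mat, and the lid flat and handle up in the orange tray; no verdict was returned.

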